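Open the long capsule box by its release tab

TASK

On the counter stand two low white boxes of coffee capsules with sliding dark metal covers. Open the longer one fully: press the grey release tab on its cover down and, keeping it down, slide the cover along its rails, towards the tab's raised lip, until it is at the end of its travel. Then let go of it, and leave the shorter box shut.

Things in the scene. Friction and masses are not known exactly. Their poses are not given: they have to be found in the camera images.
- long_tab_top (a point): Centre of the flat top of the grey tab on the longer box (white, 250 x 92 mm, fixed). x: level, the way the cover slides open; z up. The flat is 40 mm long (x, 20 each way), 46 mm wide, 78 mm above the counter, 15 mm above the cover, 10 mm above the side rails. At its +x end a lip, 6 mm thick and 12 mm high, runs across: push on it to slide. The point moves with tab and cover.
- long_tab (a joint): How far the longer box's tab is pressed straight down (m): 0 up, 0.008 fully down, a hard stop. A spring lifts it: 1.2 N starts it, 6 N holds it fully down. It must be more than 0.004 down to unlock the cover, and be kept down over the first 25 mm of the slide; otherwise the cover stays locked. Farther on it may be up or down.
- long_cover (a joint): How far the longer box's cover (dark steel, 122 x 83 x 5 mm, carries the tab 30 mm from the box's end nearer the robot) is slid open (m): 0 shut, 0.080 at its end stop, fully open. It moves away from the robot, over the box's closed far half. Friction about 1.5 N; it stays where it is left.
- short_cover (a joint): How far the cover of the shorter box is slid open (m): 0 shut, 0.045 fully open. That box is 170 mm long, its cover 82 mm; otherwise it is of the same make, width, height, materials and tab as the longer one. To be left shut.
Not all that is in view belongs to the job. Leave any pink or purple look-alike of the part that bears short_cover alone.

How it is judged:
At the end, for the whole second after the job is handed in: The longer box's cover is slid open by more than 65 mm of its 80 mm and is at rest, its tab has sprung back up (less than 2 mm down), and the shorter box's cover is shut (less than 10 mm open) (value of joint long_cover above 0.065 m and value of joint long_tab below 0.002 m and velocity of joint long_cover between -0.01 and 0.01 m/s and value of joint short_cover below 0.01 m); the robot touches nothing.
It fails at once if the shorter box's cover is slid open by more than 10 mm (value of joint short_cover above 0.01 m).
It also fails if it takes over 29 s, if anything falls off the work surface, if the arm or the gripper's body presses on something with over 40 N, if the wrist force passes 120 N, or if a joint passes its speed limit or range.

ROBOT

A 6-joint arm with a two-finger parallel gripper is mounted at the origin on the work surface. World frame = base frame: x ahead of the robot, y to its left, z up, the work surface at z = 0. Lengths are in m, angles in rad, forces in N, time in s.
With the tool pointing down it reaches from about 0.375 to 0.9 m from the base axis. Payload 3.1 kg.
Tool frame: the origin (TCP) lies between the finger pads; the fingertips stand 8 mm ahead of it and the grasp point (between the pads) lies 11 mm behind it; z points along the fingers, y is the line along which they close (so a half turn about z gives the same grasp; the last joint's range is limited). The gripper opens to 85 mm and grips with 20 to 120 N. Pads are 22 mm wide; open, the fingers measure 114 mm over their backs; the gripper's body (76 mm by 85 mm) begins 54 mm behind the grasp point. The pads swing forward as they close: fully open they stand 13 mm farther back than shut.
Start: joints at [1.042, 0.527, 1.433, -0, 1.181, -0.178], TCP at [0.214, 0.587, 0.239] pointing down, gripper open.
Joint ranges: [-3.08, 3.08], [-0.75, 2.2], [0.22, 2.44], [-1.43, 4.57], [0, 2.65], [-2.85, 2.85]. Speed limits (rad/s): [2.79, 2.79, 3.14, 3.14, 3.14, 3.14].

INTERFACE

Orientations are given as a unit quaternion [x, y, z, w].
In Python, from station import readout, cams, sign_off gives the robot as it stands.
- The arm moves only by the tool send_rows, never from a script. Its argument "commands" is text: rows parted by semicolons, each of 5 numbers parted by spaces: the finger opening in mm, from 0 to 85.4, then the shift along the tool's x, y, z each as a share of 0.02 m, from -1 to 1, then the turn about the tool's z as a share of 4 degrees, from -1 to 1. In form: grip dx dy dz spin; .... A call has 1 to 20 rows; each row shifts and turns the commanded pose from where the row before left it, along the tool's axes as they then stand; what a row does not reach is not made up. A row lasts 1/12 s, in which the tool goes at most 41.7 mm and 7.16 degrees, less where a joint would pass 70% of its speed; a pose out of reach is approached as far as the arm can. A call with a number of a shift or a turn outside -1 to 1 is refused whole. A call with a gripper value outside its range is refused whole. The fingers move at their own pace and stop on an object; "grip_force" is the grip in N (left out, the last holds). Time passes only in rows, so rows that do not move let the fingers close. It gives the time, the measured TCP pose, the force, the opening and the grip force at its end, in the units of the state.
- readout.sense(): the state, without advancing time (a new reading comes with each control period).
- cams.snapshot(name): name is "scene" or "side" or "wrist"; returns a dict with "pixels" (400x640x3 uint8, red, green, blue), "intrinsics" (3x3 intrinsics, pixels), "eye" and "rotation" of the camera in the world. Camera axes: x right, y down, z forward; pixel columns grow to the right and rows downward; lengths in m; the calibration is good to about 2 mm. A picture is of the moment at which its call begins. There is no depth.
- sign_off(): hands the job in; it is judged then, once.
The state is a dict: "t": time; "q": joint angles; "qd": joint speeds; "tau": joint torques, N m; "tcp_pos": TCP position; "tool_rot": TCP orientation; "force": force on the tool from outside, world axes, zero at the start; "ft_torque": the same for the moment, N m; "finger_gap": opening from 0.0 (shut) to 1.0 (fully open); "gripper_force": force on a finger pad.
Only numpy, scipy, OpenCV 4.12 (cv2) and the standard library are available. Lean on these libraries where they do the work, as an engineer would, in place of code of your own. Each camera call takes 0.05 s, during which the arm holds its last target. There are 200 camera calls.

## Working session

There is one attempt and no reset: what is moved stays moved. The work goes in short steps, Python scripts to look and compute and a tool call to move; the robot and the scene stay as the last step left them, time stands still between calls to the robot, and variables do not carry over. Pictures are saved under pics/ and viewed, at most 10 in all, crops included, and the job is handed in when it is done.

Besides the shell and the picture viewer there is one more tool, called after "Call:" by a JSON object that holds its "fn" and its "kwargs", one argument or row to a line. send_rows: Moves the arm, as the interface text tells. Its arguments: {"type":"object","properties":{"commands":{"type":"string"},"grip_force":{"type":"number"}},"required":["commands"]}

```bash
mkdir -p pics; python3 - <<'E'
from station import readout,cams
import cv2,pickle
s=readout.sense();print(s['t'],s['tcp_pos'],s['tool_rot'],s['force'])
for n in ['scene','side']:
    c=cams.snapshot(n);pickle.dump(c,open(f'{n}.pkl','wb'));cv2.imwrite(f'pics/{n}0.png',c['pixels'][:,:,::-1]);print(c['eye'])
E
```

```text
0.0 [0.21378897 0.58654866 0.23831629] [ 1.73986666e-01  9.84747388e-01 -1.03705677e-03 -3.82026112e-04] [-0.12952189 -0.04360468 -0.14981939]
[0.78632676 0.4405686  0.6123471 ]
[ 0.01259243 -0.43482814  0.80902044]
```

View pics/scene0.png

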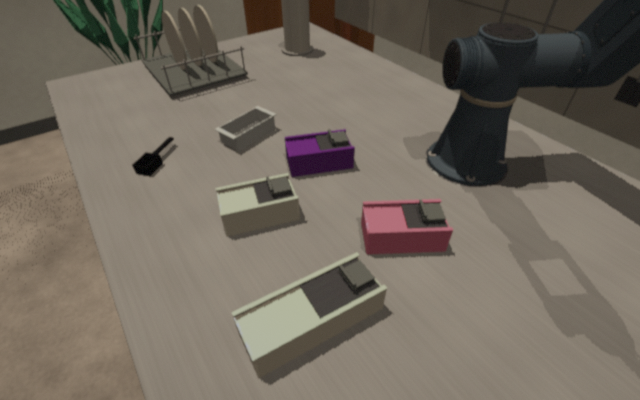

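View pics/side0.png

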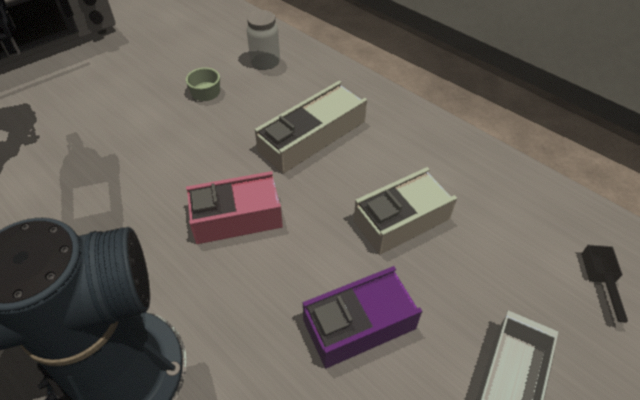

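The longer white box is at about (310,312) in the scene view and (310,125) in the side view. The short white one is at (258,205) and (405,208). I'll zoom in on the long one.

```bash
python3 - <<'E'
import cv2,pickle,numpy as np
a=pickle.load(open('scene.pkl','rb'))['pixels'][245:375,225:395,::-1]
b=pickle.load(open('side.pkl','rb'))['pixels'][75:175,245:375,::-1]
a=cv2.resize(a,None,fx=4,fy=4,interpolation=2)
b=cv2.resize(b,None,fx=6,fy=6,interpolation=2)
cv2.imwrite('pics/a.png',cv2.convertScaleAbs(a,alpha=1.4));cv2.imwrite('pics/b.png',cv2.convertScaleAbs(b,alpha=1.4))
E
```

```text
(no output)
```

View pics/a.png

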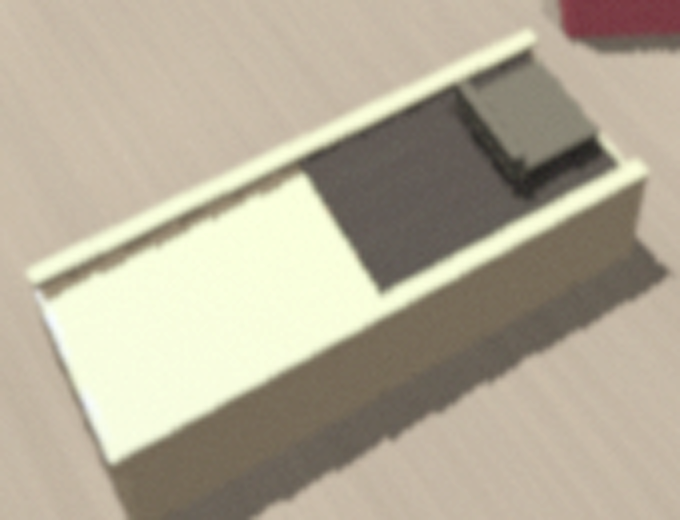

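View pics/b.png

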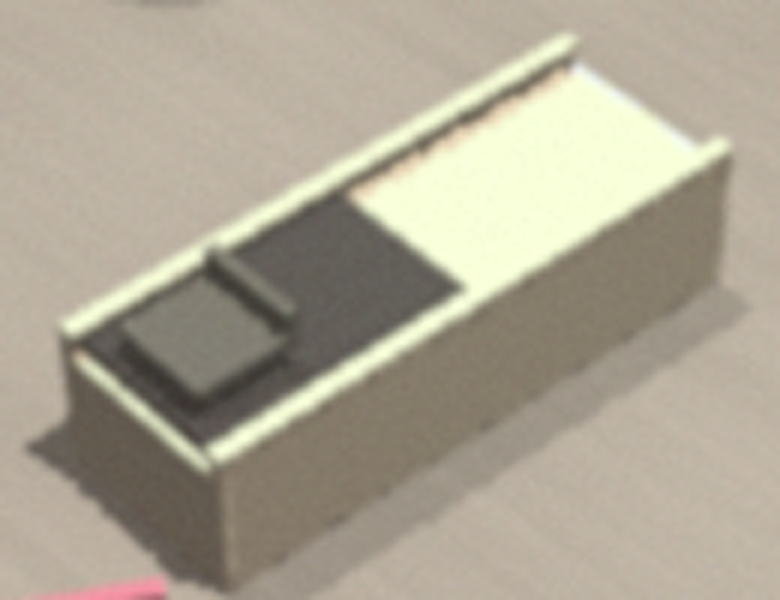

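The tab flat is centred near (205,332) in the side crop, with the lip on the end away from the robot. The rail-end corners are clear in both crops. I'll project these onto planes of known height and check them.

```bash
cat > h.py <<'E'
import numpy as np
def ray(c,uv,z):
    K,R,e=np.array(c['intrinsics']),np.array(c['rotation']),np.array(c['eye'])
    d=R@np.linalg.solve(K,[uv[0],uv[1],1.]);return e+d*(z-e[2])/d[2]
def proj(c,p):
    v=np.array(c['intrinsics'])@(np.array(c['rotation']).T@(np.array(p)-c['eye']));return v[:2]/v[2]
E
python3 - <<'E'
import pickle,numpy as np
from h import *
np.set_printoptions(precision=4,suppress=True)
A=pickle.load(open('scene.pkl','rb'));B=pickle.load(open('side.pkl','rb'))
fa=lambda u,v:(225+(u+.5)/4-.5,245+(v+.5)/4-.5)
fb=lambda u,v:(245+(u+.5)/6-.5,75+(v+.5)/6-.5)
for c,pts in ((A,[fa(530,30),fa(648,172),fa(28,275),fa(112,465)]),(B,[fb(62,328),fb(210,464),fb(573,35),fb(730,145)])):
    P=[ray(c,p,.068)[:2] for p in pts]
    print(*P); n=(P[0]+P[1])/2;f=(P[2]+P[3])/2;d=f-n
    print('len',np.hypot(*d),'w',np.hypot(*(P[0]-P[1])),np.hypot(*(P[2]-P[3])),'yaw',np.degrees(np.arctan2(d[1],d[0])),'mid',(n+f)/2,'tab',n+d/np.hypot(*d)*.03)
print(ray(B,fb(207,330),.078),[ray(B,fb(*p),.078) for p in((122,325),(205,392),(290,338))])
E
```

```text
Traceback (most recent call last):
  File "h.py", line 4, in ray
    d=R@np.linalg.solve(K,[uv[0],uv[1],1.]);return e+d*(z-e[2])/d[2]
      ~^~~~~~~~~~~~~~~~~~~~~~~~~~~~~~~~~~~~
ValueError: matmul: Input operand 1 has a mismatch in its core dimension 0, with gufunc signature (n?,k),(k,m?)->(n?,m?) (size 3 is different from 4)
```

```bash
sed -i "s/^import numpy as np/import numpy as np\nfrom scipy.spatial.transform import Rotation/; s/np.array(c\['rotation'\])/Rotation.from_quat(c['rotation']).as_matrix()/" h.py
python3 - <<'E'
import pickle,numpy as np
from h import *
np.set_printoptions(precision=4,suppress=True)
A=pickle.load(open('scene.pkl','rb'));B=pickle.load(open('side.pkl','rb'))
fa=lambda u,v:(225+(u+.5)/4-.5,245+(v+.5)/4-.5)
fb=lambda u,v:(245+(u+.5)/6-.5,75+(v+.5)/6-.5)
for c,pts in ((A,[fa(530,30),fa(648,172),fa(28,275),fa(112,465)]),(B,[fb(62,328),fb(210,464),fb(573,35),fb(730,145)])):
    P=[ray(c,p,.068)[:2] for p in pts]
    print(*P); n=(P[0]+P[1])/2;f=(P[2]+P[3])/2;d=f-n
    print('len',np.hypot(*d),'w',np.hypot(*(P[0]-P[1])),np.hypot(*(P[2]-P[3])),'yaw',np.degrees(np.arctan2(d[1],d[0])),'mid',(n+f)/2,'tab',n+d/np.hypot(*d)*.03)
print(ray(B,fb(207,330),.078),[ray(B,fb(*p),.078) for p in((122,325),(205,392),(290,338))])
from station import readout
s=readout.sense();print(Rotation.from_quat(s['tool_rot']).as_matrix(),s['finger_gap'],s['t'])
E
```

```text
[0.4839 0.1189] [0.4914 0.2094] [0.7333 0.1001] [0.7407 0.1899]
len 0.2501126875339457 w 0.09077696556821 0.09013650213787883 yaw -4.386523298134059 mid [0.6123 0.1546] tab [0.5175 0.1618]
[0.4916 0.206 ] [0.4814 0.1186] [0.7413 0.1851] [0.7329 0.0978]
len 0.2514632402761562 w 0.08796258560011151 0.08776713226348275 yaw -4.762966419285043 mid [0.6118 0.1519] tab [0.5164 0.1598]
[0.5197 0.1595 0.078 ] [array([0.5008, 0.1831, 0.078 ]), array([0.4978, 0.1375, 0.078 ]), array([0.537 , 0.1354, 0.078 ])]
[[-0.9394  0.3427 -0.001 ]
 [ 0.3427  0.9394 -0.0017]
 [ 0.0003 -0.0019 -1.    ]] 0.9993281111303555 0.1
```

Call:
{"fn": "send_rows", "kwargs": {
  "commands": "0 0 0 0 -0.97;0 0 0 0 -0.97;0 0 0 0 -0.97;0 0 0 0 -0.97;0 -0.8 -0.95 0 0;0 -0.8 -0.95 0 0;0 -0.8 -0.95 0 0;0 -0.8 -0.95 0 0;0 -0.8 -0.95 0 0;0 -0.8 -0.95 0 0;0 -0.8 -0.95 0 0;0 -0.8 -0.95 0 0;0 -0.8 -0.95 0 0;0 -0.8 -0.95 0 0;0 -0.8 -0.95 0 0;0 -0.8 -0.95 0 0;0 -0.8 -0.95 0 0;0 -0.8 -0.95 0 0;0 -0.8 -0.95 0 0;0 -0.8 -0.95 0 0",
  "grip_force": 30
}}

```text
t: 1.77
tcp_pos: [0.4456, 0.2627, 0.239]
tool_rot: [0.039, 0.999, -0.0, -0.0]
force: [0.7, -0.3, -0.0]
finger_gap: -0.003
gripper_force: 0.0
```

Call:
{"fn": "send_rows", "kwargs": {
  "commands": "0 -0.77 -0.96 0 0;0 -0.77 -0.96 0 0;0 -0.77 -0.96 0 0;0 -0.77 -0.96 0 0;0 -0.77 -0.96 0 0;0 0 0 1 0;0 0 0 1 0;0 0 0 1 0;0 0 0 1 0;0 0 0 1 0;0 0 0 1 0;0 0 0 0 0;0 0 0 0 0"
}}

```text
t: 2.85
tcp_pos: [0.5137, 0.162, 0.1184]
tool_rot: [0.039, 0.999, -0.0, -0.002]
force: [-0.1, 0.1, -0.1]
finger_gap: 0.002
gripper_force: 0.0
```

```bash
python3 - <<'E'
from station import readout,cams
from h import *
import cv2,numpy as np
s=readout.sense();print(s['t'],s['tcp_pos'],s['force'])
ims=[]
for n in ['scene','side']:
    c=cams.snapshot(n);im=np.ascontiguousarray(c['pixels'][:,:,::-1])
    u=proj(c,np.r_[s['tcp_pos'][:2],.078]).astype(int);print(n,u,proj(c,s['tcp_pos']))
    x,y=max(0,u[0]-65),max(0,u[1]-75);w=cv2.resize(im[y:y+130,x:x+130],(400,400),interpolation=2);ims.append(w)
    f=400/130;cv2.circle(w,(int((u[0]-x)*f),int((u[1]-y)*f)),3,(0,0,255),1)
cv2.imwrite('pics/c.png',cv2.convertScaleAbs(np.hstack(ims),alpha=1.4))
E
```

```text
2.85 [0.51366248 0.16201508 0.11836003] [-0.10428016  0.05975429 -0.06980139]
scene [359 271] [361.2725479  257.68136423]
side [276 130] [274.96371631 116.02190152]
```

View pics/c.png

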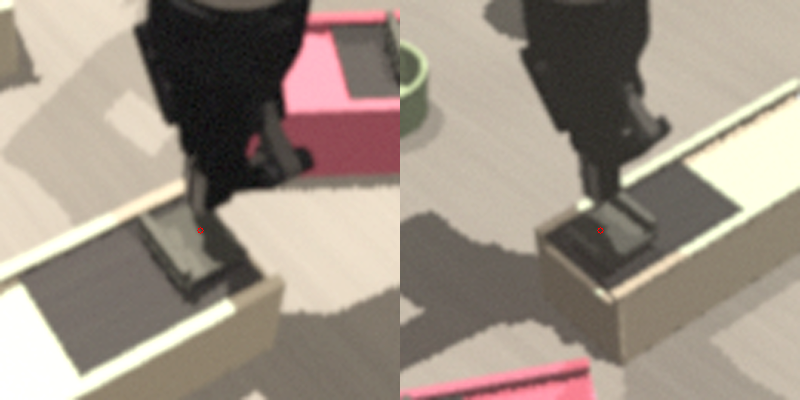

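The fingertips are directly over the tab flat, slightly behind its centre on the robot side and clear of the lip. I'll press now.

Call:
{"fn": "send_rows", "kwargs": {
  "commands": "0 0 0 0.7 0;0 0 0 0.7 0;0 0 0 0.2 0;0 0 0 0.15 0;0 0 0 0.1 0;0 0 0 0.1 0;0 0 0 0 0;0 0 0 0 0"
}}

```text
t: 3.62
tcp_pos: [0.5148, 0.1622, 0.081]
tool_rot: [0.039, 0.999, 0.0, 0.0]
force: [-1.5, 0.1, 4.2]
finger_gap: 0.0
gripper_force: 2.0
```

Call:
{"fn": "send_rows", "kwargs": {
  "commands": "0 0 0 0.1 0;0 0 0 0.02 0;0 -0.2 0 0 0;0 -0.2 0 0 0;0 -0.2 0 0 0;0 -0.2 0 0 0;0 -0.2 0 0 0;0 -0.2 0 0 0;0 0 0 0 0"
}}

```text
t: 4.37
tcp_pos: [0.54, 0.1601, 0.0784]
tool_rot: [0.04, 0.999, 0.0, 0.001]
force: [0.7, -0.5, 6.0]
finger_gap: -0.001
gripper_force: 2.8
```

Call:
{"fn": "send_rows", "kwargs": {
  "commands": "0 -0.3 0 0 0;0 -0.3 0 0 0;0 -0.3 0 0 0;0 -0.3 0 0 0;0 -0.3 0 0 0;0 -0.3 0 0 0;0 -0.3 0 0 0;0 -0.3 0 0 0;0 0 0 0 0"
}}

```text
t: 5.12
tcp_pos: [0.5885, 0.1562, 0.0786]
tool_rot: [0.04, 0.999, 0.0, 0.002]
force: [0.5, 0.0, 5.5]
finger_gap: -0.001
gripper_force: 2.7
```

```bash
python3 - <<'E'
from station import readout,cams
from h import *
import cv2,numpy as np
s=readout.sense();print(s['t'],s['tcp_pos'],s['force'])
ims=[]
for n in ['scene','side']:
    c=cams.snapshot(n);im=np.ascontiguousarray(c['pixels'][:,:,::-1])
    u=proj(c,np.r_[s['tcp_pos'][:2],.07]).astype(int)
    x,y=max(0,u[0]-65),max(0,u[1]-75);ims.append(cv2.resize(im[y:y+130,x:x+130],(400,400),interpolation=2))
cv2.imwrite('pics/d.png',cv2.convertScaleAbs(np.hstack(ims),alpha=1.4))
E
```

```text
5.1167 [0.58851547 0.15622821 0.07859578] [0.46673391 0.01663874 5.45836983]
```

View pics/d.png

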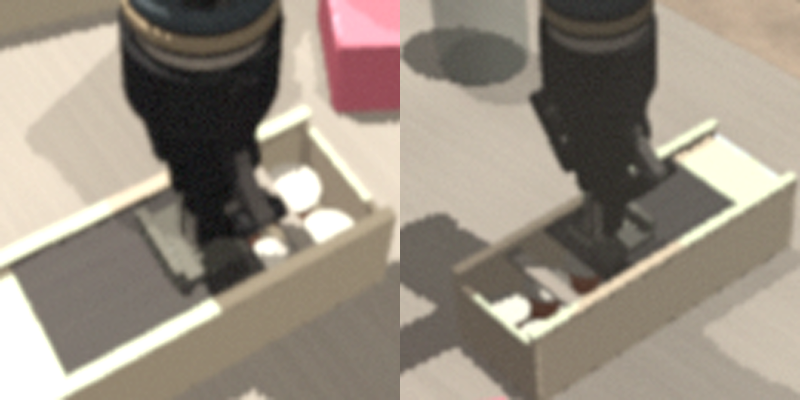

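The cover is sliding with the tab held down, and the capsules are showing. I'll continue to the end stop.

Call:
{"fn": "send_rows", "kwargs": {
  "commands": "0 -0.2 0 0 0;0 -0.2 0 0 0;0 -0.2 0 0 0;0 -0.2 0 0 0;0 0 0 0 0"
}}

```text
t: 5.63
tcp_pos: [0.6009, 0.1553, 0.078]
tool_rot: [0.04, 0.999, -0.0, -0.002]
force: [-4.6, -0.4, 5.9]
finger_gap: 0.001
gripper_force: 3.4
```

Call:
{"fn": "send_rows", "kwargs": {
  "commands": "0 -0.15 0 0 0;0 -0.15 0 0 0;0 -0.15 0 0 0;0 0 0 0 0"
}}

```text
t: 5.97
tcp_pos: [0.6057, 0.155, 0.0779]
tool_rot: [0.039, 0.999, -0.0, -0.006]
force: [-11.3, 0.3, 12.4]
finger_gap: -0.0
gripper_force: 9.1
```

Call:
{"fn": "send_rows", "kwargs": {
  "commands": "0 0.2 0 -0.2 0;0 0 0 -0.3 0;0 0 0 -0.5 0;0 0 0 -1 0;0 0 0 -1 0;0 0 0 -1 0;0 0 0 -1 0;0 0 0 -1 0;0 0 0 0 0;0 0 0 0 0"
}}

```text
t: 6.8
tcp_pos: [0.609, 0.1548, 0.1996]
tool_rot: [0.04, 0.999, 0.0, 0.002]
force: [0.1, -0.2, -0.0]
finger_gap: 0.001
gripper_force: 0.0
```

```bash
python3 - <<'E'
from station import readout,cams
import cv2,numpy as np
s=readout.sense();print(s['t'],s['tcp_pos'],s['force'])
c=cams.snapshot('side')['pixels'][60:260,220:480,::-1]
cv2.imwrite('pics/e.png',cv2.convertScaleAbs(cv2.resize(c,None,fx=3,fy=3,interpolation=2),alpha=1.4))
E
```

```text
6.8 [0.60897925 0.15479365 0.19956803] [ 0.10612435 -0.23735588 -0.01221206]
```

View pics/e.png

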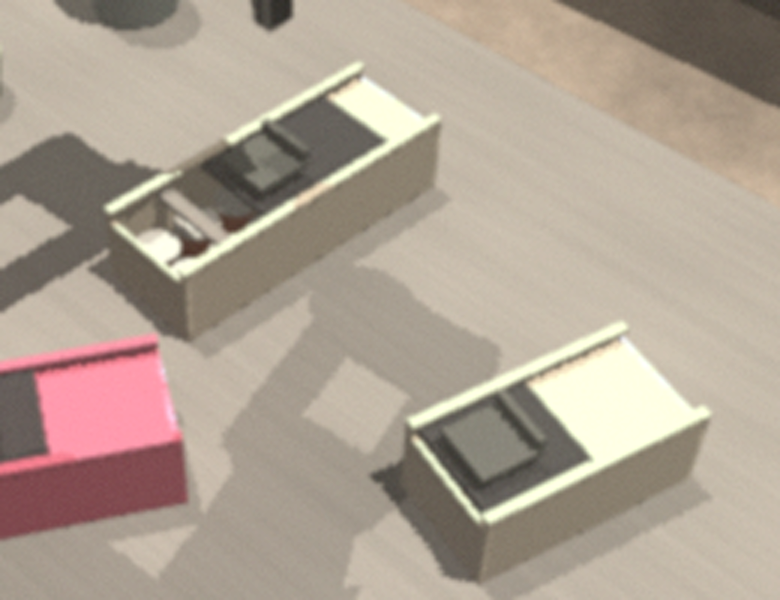

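The long cover is well open and its tab is up. The short cover is shut and the gripper is clear. I'll measure the travel and sign off if it agrees.

```bash
python3 - <<'E'
import pickle,numpy as np
from h import *
from station import sign_off
B=pickle.load(open('side.pkl','rb'))
r=lambda u,v,f,x,y:ray(B,(x+(u+.5)/f-.5,y+(v+.5)/f-.5),.063)
a=(r(350,195,6,245,75)+r(465,290,6,245,75))/2
b=(r(328,95,3,220,60)+r(385,143,3,220,60))/2
d=np.linalg.norm(b-a);print(a,b,d)
if .072<d<.088: print(sign_off())
E
```

```text
[0.61351352 0.15248407 0.063     ] [0.69270647 0.14645858 0.063     ] 0.07942185246617678
the job is handed in; nothing more can be done
None
```

The longer box is fully open: its cover measured about 79 mm of its 80 mm travel, with the tab sprung back up. The shorter box is still shut, the gripper is clear of everything, and the job is handed in.

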